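# Lock the sample tray of the autosampler

### The arm

A 6-joint arm with a two-finger parallel gripper is mounted at the origin on the work surface. World frame = base frame: x ahead of the robot, y to its left, z up, the work surface at z = 0. Lengths are in m, angles in rad, forces in N, time in s.
With the tool pointing down it reaches from about 0.375 to 0.975 m from the base axis. Payload 3.8 kg.
Tool frame: the origin (TCP) lies at the very end of the fingers, on their centre line; the grasp point (between the pads) lies manip.grip_depth behind it (manip.grip_depth is the distance from the TCP to the grasp point, in m); y points along the fingers, x is the direction in which the jaws open and shut, and the axes are right-handed (so a half turn about y gives the same grasp; the last joint's range is limited). The gripper opens to 85 mm and grips with 20 to 120 N. Pads are 22 mm wide; open, the fingers measure 114 mm over their backs; the gripper's body (76 mm by 85 mm) begins 54 mm behind the grasp point. The pads swing forward as they close: fully open they stand 13 mm farther back than shut.
Start: joints at [1.179, 0.264, 1.604, -0, 1.274, -0.037], TCP at [0.234, 0.633, 0.231] pointing down, gripper open.
Joint ranges: [-2.63, 2.63], [-0.94, 2.18], [0.31, 2.57], [-1.31, 4.45], [0, 2.66], [-2.55, 2.55]. Speed limits (rad/s): [2.57, 2.57, 3.14, 3.14, 3.14, 3.14].

### API

Orientations are given as [roll, pitch, yaw] about the fixed x, y, z axes, in that order (R = Rz(yaw) Ry(pitch) Rx(roll)).
In Python, from station import manip gives the robot as it stands. Calls block until the motion is done:
- manip.move_to(position, orientation): joint-space move of the TCP to a pose.
- manip.move_l(position, rate=0.15, rot=None, until_force=None): straight line of the TCP; rot=None keeps the orientation; rate is the mean speed in m/s. With until_force (N) it stops when the force on the tool has changed by that much, and returns True; else False.
- manip.goto_joints(angles): joint-space move.
- manip.grip(opening, effort=None): finger opening in m; effort is the grip in N (None keeps the last); returns when the fingers have stopped.
- manip.pause(seconds).
- manip.solve_ik(position, orientation): joint angles nearest the present ones, or None.
- manip.grab_frame(name): name is "side" or "top"; returns the picture (480x640x3 uint8, red, green, blue); there is no depth.
- manip.calibration(name): a dict with "K" (3x3 intrinsics, pixels), "k1" (the pictures are not rectified: a ray, as slopes to the right and down, at radius r is drawn at 1 + k1 r^2 times it, then the intrinsics apply), "R" (3x3) and "t" (3): a world point X has camera coordinates R X + t. Camera axes: x right, y down, z forward; pixel columns grow to the right and rows downward; lengths in m; the calibration is good to about 2 mm. A picture is of the moment at which its call begins. calibration takes no time and is no camera call.
A pose or a line that the arm cannot do raises manip.IKError and nothing moves.
- manip.hand_in(): hands the job in, once; it reports no verdict.
Trained networks look in the newest picture that a camera, given by its name, has taken for a name from the list of things; names that differ only in an ending like _2 or _b are one class to them, and where a whole thing is asked for, a point or a joint stands for the part that bears it (a point fixed in the world has none). Each returns a list of dicts, best first, with "p" (0 to 1); they miss things now and then, are a little off and sometimes report something else, mostly with a low value. They report only what shows in the picture. A call takes as long as a camera call. They do not tell look-alikes from the thing itself.
- manip.find_in(name, camera): "at" ([column, row] in pixels, amid what is visible of it).
Readings, each from a call of its own:
- manip.read_time_s(): time.
- manip.read_joint_pos(): joint angles.
- manip.read_qd(): joint speeds.
- manip.read_tau(): joint torques, N m.
- manip.read_eef_pos(): TCP position.
- manip.read_tcp_rot(): TCP orientation.
- manip.read_wrist_force(): force on the tool from outside, world axes, zero at the start.
- manip.read_wrist_torque(): the same for the moment, N m.
- manip.read_grip_width(): finger opening in m.
Only numpy, scipy, OpenCV 4.12 (cv2) and the standard library are available. Lean on these libraries where they do the work, as an engineer would, in place of code of your own. Each camera call takes 0.05 s, during which the arm holds its last target.

### The job

Lock the sample tray: with the fingertips, turn the slotted disc by its studs until its slot lines up with the locking bar, then push the bar by its tab through the slot and fully home against the stop of the keeper. Only push: do not lift the bar out of its lane, and leave the vials and the other things on the bench where they are.

Things in the scene. Friction and masses are not known exactly. Their poses are not given: they have to be found in the camera images.
- deck: Fixed grey deck, 205 x 300 x 12 mm, flat on the bench. Origin: underside, on the disc's vertical axis. +y: the way the bar is pushed. +x: towards the white sample tray (deck x 58 to 114 mm, vial tops 50 mm above the bench). Two loose capped vials, 16 mm thick and 44 mm tall, stand on the deck opposite, at deck x -68 to -60 mm. All heights given here are above the bench.
- lock_disc (a joint): Disc angle about its vertical axis, rad, counter-clockwise from above. At 0 and at 3.14 the slot lies along deck y, in line with the bar; starts at 0.55 to 2.6, either way round will do. Stops at -0.35 and 3.49. Stays where left (friction 0.05 N m, 2 N at a stud). The bar's round nose enters when the slot is within 0.1 rad and then straightens the disc.
- disc_slot (a point): Centre of the steel disc's top face, on its axis, 34 mm high. The disc is 68 mm across; an open-topped slot 17 mm wide, its floor 18.5 mm high, crosses it from rim to rim along this frame's y axis.
- stud_a (a point): Centre of the top of one of the disc's two dark upright studs: 10 mm thick, from 34 to 58 mm high, 24 mm from the disc's axis, at right angles to the slot (the disc frame's +x side). Push it sideways along its circle to turn the disc.
- stud_b (a point): The same for the other stud, opposite stud_a (the disc frame's -x side).
- bar_tab (a point): Centre of the upright tab on the loose steel bar, 45 mm high at the start. Tab: 16 mm wide across the lane, 10 mm thick along it, from 32 to 58 mm high, 128 mm behind the nose and 8 mm ahead of the tail; at home it is at deck y -50 mm. Bar: 12 x 12 x 136 mm, top 32 mm high, about 0.2 kg, slides freely.
- bar_nose (a point): Foremost point of the bar's rounded nose, 26 mm high. Starts at deck y -56 to -40 mm, short of the disc; fully home it is at deck y 78 mm, against the stop in the keeper.
- lane_end (a point): End of the bar's fixed open-topped black plastic lane nearest the disc, on its centre line (deck x 0, y -37 mm), on the lane's floor, 20 mm high. The lane runs back to deck y -195 mm; 15 mm wide inside, 36 mm outside, wall tops 30 mm high.
- keeper (a point): Middle of the mouth of the fixed black plastic keeper, the bridge-shaped block beyond the disc that the bar's nose enters (deck x 0, y 56 mm, 26 mm high). Opening 18 mm wide, from 17 to 36 mm high; block 38 mm wide, top 41 mm high; the closed end's stop face is 22 mm in, at deck y 78 mm.
- vial_a: Loose amber capped vial, 16 mm thick, 44 mm tall, standing on the deck beside the disc; origin: centre of its underside. Leave it alone.
- vial_b: Loose clear capped vial of the same size, standing on the deck beside the lane or the disc. Leave it alone.
Not all that is in view belongs to the job. Leave any orange look-alike of the part that bears bar_tab alone.

How it is judged:
By the outcome, as a careful person would: the job done as asked, in the order asked, and still so for the second after the job is handed in, with the robot touching nothing.
It also fails if it takes over 48 s, if anything falls off the work surface, if the arm or the gripper's body presses on something with over 40 N, if the wrist force passes 120 N, or if a joint passes its speed limit or range.

## Working session

There is one attempt and no reset: what is moved stays moved. The work goes in short steps, each a Python script; the robot and the scene stay as the last script left them, time stands still between calls to the robot, and variables do not carry over. Pictures are saved under pics/ and viewed, and the job is handed in when it is done.

```bash
mkdir -p pics; ls; python3 - <<'E'
from station import manip
import cv2
for c in ("side","top"):
    im=manip.grab_frame(c); cv2.imwrite(f"pics/{c}0.png",im[:,:,::-1])
    for n in ["lock_disc","disc_slot","stud_a","bar_tab","bar_nose","lane_end","keeper","vial_a","vial_b","deck"]:
        print(c,n,[(round(d["p"],2),[round(float(v),1) for v in d["at"]]) for d in manip.find_in(n,c)][:4])
    k=manip.calibration(c); print({a:(b.round(4).tolist() if hasattr(b,'round') and hasattr(b,'tolist') else b) for a,b in k.items()})
print(manip.read_time_s(),manip.grip_depth,manip.read_tcp_rot())
E
```

```text
pics
side lock_disc [(0.77, [263.8, 265.7]), (0.72, [296.5, 293.0])]
side disc_slot [(0.92, [264.8, 265.9])]
side stud_a [(0.88, [264.7, 263.2])]
side bar_tab [(0.8, [429.7, 243.6]), (0.79, [300.1, 208.3])]
side bar_nose [(0.73, [299.0, 207.8]), (0.73, [428.6, 246.0])]
side lane_end [(0.93, [266.0, 260.8]), (0.55, [319.3, 248.4])]
side keeper [(0.77, [261.9, 260.7]), (0.61, [265.9, 264.1])]
side vial_a [(0.84, [293.0, 293.8]), (0.81, [320.6, 248.0])]
side vial_b [(0.84, [293.0, 293.8]), (0.81, [320.6, 248.0])]
side deck [(0.91, [259.0, 262.5])]
{'K': [[594.1643, 0.0, 319.9516], [0.0, 594.1643, 243.0875], [0.0, 0.0, 1.0]], 'k1': -0.03345621698433178, 'R': [[-0.9047, -0.4258, 0.0181], [-0.2921, 0.5884, -0.754], [0.3103, -0.6874, -0.6567]], 't': [0.4125, 0.1685, 0.749]}
top lock_disc [(0.87, [280.8, 229.1])]
top disc_slot [(0.87, [281.4, 232.1])]
top stud_a [(0.87, [283.8, 231.5])]
top bar_tab [(0.97, [352.5, 224.6]), (0.84, [386.1, 340.6])]
top bar_nose [(0.88, [386.5, 340.5]), (0.83, [350.3, 223.4])]
top lane_end [(0.96, [306.1, 217.4])]
top keeper [(0.89, [305.3, 217.9])]
top vial_a [(0.49, [258.0, 270.1])]
top vial_b [(0.49, [258.0, 270.1])]
top deck [(0.81, [307.5, 213.4])]
{'K': [[458.8553, 0.0, 322.6914], [0.0, 458.8553, 247.3244], [0.0, 0.0, 1.0]], 'k1': -0.00806633969877886, 'R': [[-0.0258, -0.9989, 0.0389], [-0.9955, 0.0221, -0.092], [0.091, -0.0411, -0.995]], 't': [-0.0032, 0.4873, 0.7976]}
1.1 0.0187 [-1.57083153e+00 -1.88742198e-05  1.21599206e+00]
```

View pics/side0.png

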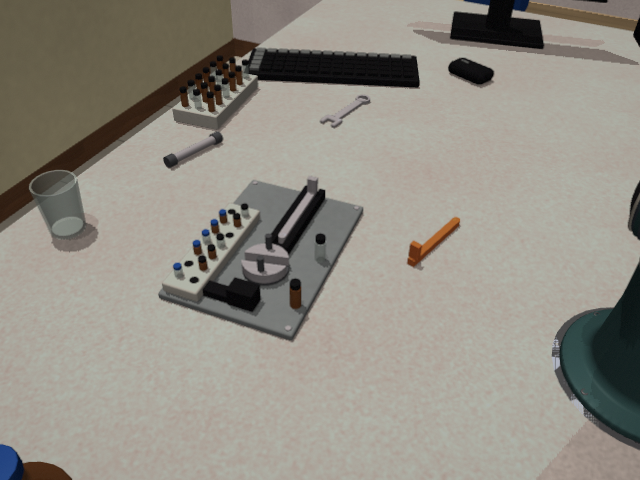

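View pics/top0.png

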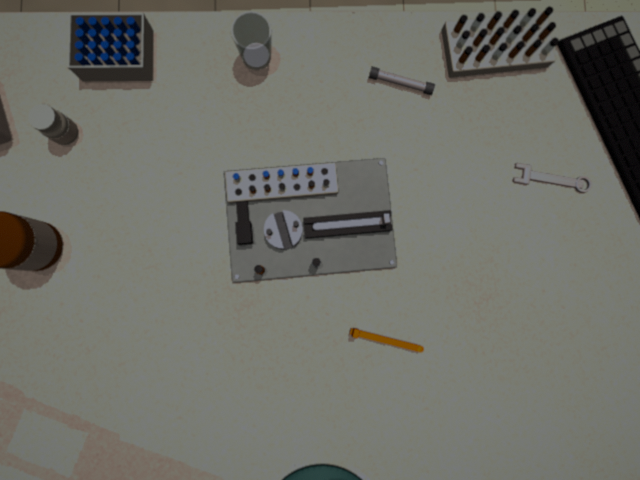

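```bash
python3 - <<'E'
import cv2
s=cv2.imread("pics/side0.png")[170:350,150:480]; cv2.imwrite("pics/side0z.png",cv2.resize(s,(792,432),interpolation=cv2.INTER_CUBIC))
s=cv2.imread("pics/top0.png")[150:300,220:420]; cv2.imwrite("pics/top0z.png",cv2.resize(s,(800,600),interpolation=cv2.INTER_CUBIC))
E
```

```text
(no output)
```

View pics/side0z.png

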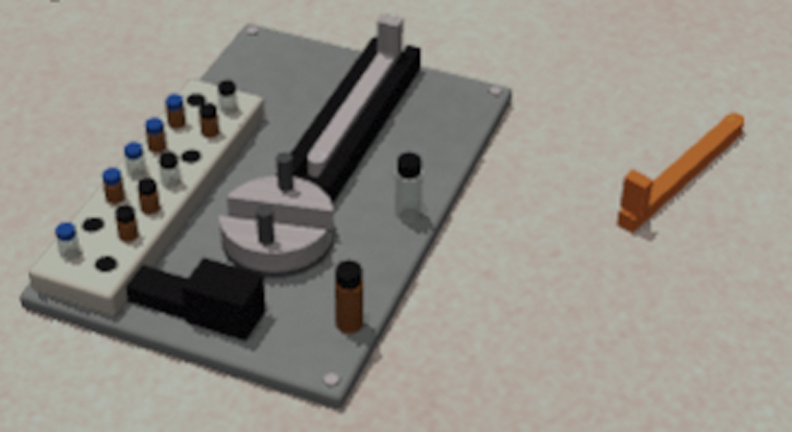

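View pics/top0z.png

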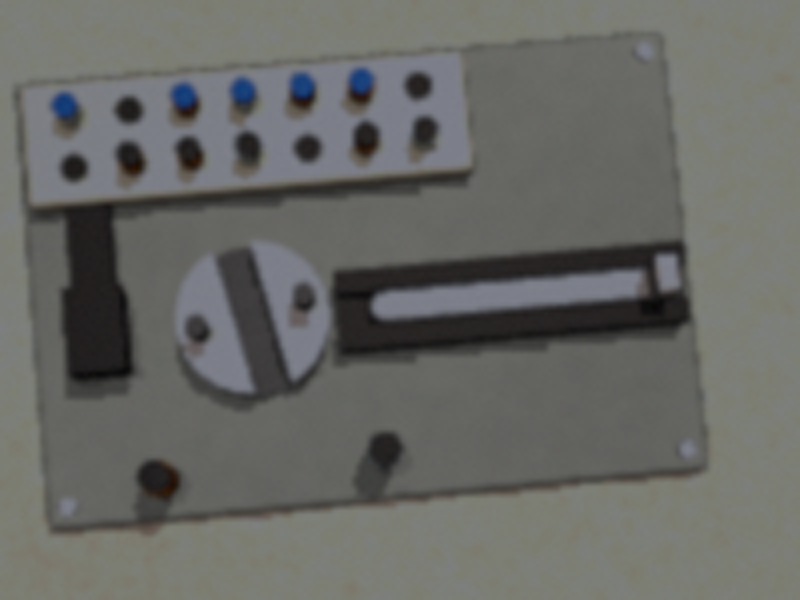

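The zoomed top view shows the disc at about (283,229) px, studs at about (269,231) and (296,223), and the lane and bar to the right with the steel tab at about (387,217). The orange look-alike lies apart at (386,340). Next I'll fit the deck pose from both cameras.

```bash
cat > geo.py <<'E'
import numpy as np, cv2
from station import manip
def proj(c,X):
    k=manip.calibration(c); R=np.array(k["R"]);t=np.array(k["t"]);K=np.array(k["K"])
    X=np.atleast_2d(X)@R.T+t; s=X[:,:2]/X[:,2:]; s=s*(1+k["k1"]*(s**2).sum(1,keepdims=True))
    return s*[K[0,0],K[1,1]]+K[:2,2]
def d2w(P,p):
    P=np.atleast_2d(P).astype(float); c,s=np.cos(p[2]),np.sin(p[2])
    return np.c_[p[0]+c*P[:,0]-s*P[:,1],p[1]+s*P[:,0]+c*P[:,1],P[:,2]]
E
cat > fit.py <<'E'
from geo import *
from scipy.optimize import least_squares
T=lambda u,v:(220+u/4-.375,150+v/4-.375)
S=lambda u,v:(150+u/2.4-.3,170+v/2.4-.3)
# params: x,y,yaw,theta,nose_y  ; deck coords (m)
def model(q):
    x,y,yaw,th,ny=q
    c,s=np.cos(th)*.024,np.sin(th)*.024
    top=[([0,0,.034],T(253,317)),([c,s,.058],T(197,325)),([-c,-s,.058],T(304,293)),
     ([0,ny-.128,.058],T(667,268)),([.018,-.037,.030],T(336,272)),([-.018,-.037,.030],T(340,352)),
     ([.018,-.195,.030],T(683,243)),([-.018,-.195,.030],T(688,321)),([-.019,.056,.041],T(130,374))]
    side=[([0,0,.034],S(277,210)),([c,s,.058],S(265,216)),([-c,-s,.058],S(285,157)),([0,ny-.128,.058],S(391,20))]
    r=[]
    for cam,L in(("top",top),("side",side)):
        r.append(proj(cam,d2w([a for a,_ in L],q))-np.array([b for _,b in L]))
    return r
f=lambda q:np.concatenate([a.ravel() for a in model(q)])
q=least_squares(f,[.5,.05,.06,1.75,-.05],loss="soft_l1").x
if __name__=="__main__":
    print(q.round(4)); [print(a.round(1).tolist()) for a in model(q)]
    for cam,off,sc in(("top",(220,150),4),("side",(150,170),2.4)):
        im=cv2.imread(f"pics/{cam}0z.png"); a=np.linspace(0,2*np.pi,60)
        L=[np.c_[.034*np.cos(a),.034*np.sin(a),0*a+.034]]
        L+=[np.array([[.018,-.037,.03],[.018,-.195,.03],[-.018,-.195,.03],[-.018,-.037,.03]])]
        for s in(1,-1): L.append(np.c_[s*.024*np.cos(q[3])+.005*np.cos(a),s*.024*np.sin(q[3])+.005*np.sin(a),0*a+.058])
        n=q[4]-.128; L.append(np.array([[.008,n-.005,.058],[.008,n+.005,.058],[-.008,n+.005,.058],[-.008,n-.005,.058],[.008,n-.005,.058]]))
        L.append(np.array([[-.019,.056,.041],[.019,.056,.041]])); L.append(np.array([[-.006,q[4]-.003,.032],[0,q[4],.026],[.006,q[4]-.003,.032]]))
        for l in L:
            p=(proj(cam,d2w(l,q))-off+.3)*sc; cv2.polylines(im,[p.round().astype(int)],False,(0,0,255),1)
        cv2.imwrite(f"pics/fit_{cam}.png",im)
    np.save("q.npy",q)
E
python3 fit.py
```

```text
[ 0.5191  0.0544  0.0716  1.7767 -0.0531]
[[0.3, 0.6], [0.2, 0.9], [0.3, 0.7], [0.7, 1.5], [-0.5, 0.3], [0.4, 0.3], [0.5, -0.4], [1.5, -0.1], [-0.3, -0.4]]
[[-0.8, 2.1], [-0.6, -1.6], [-1.0, 0.8], [-1.4, 0.3]]
```

View pics/fit_top.png

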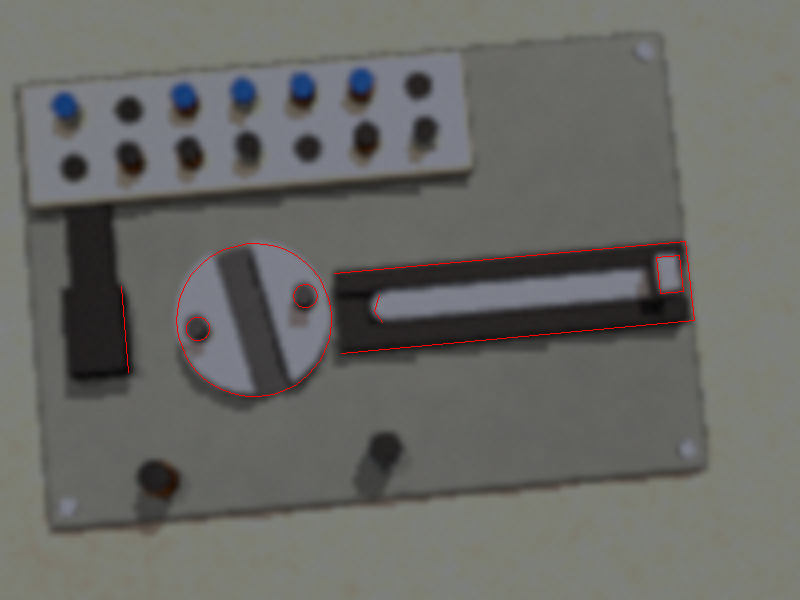

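View pics/fit_side.png

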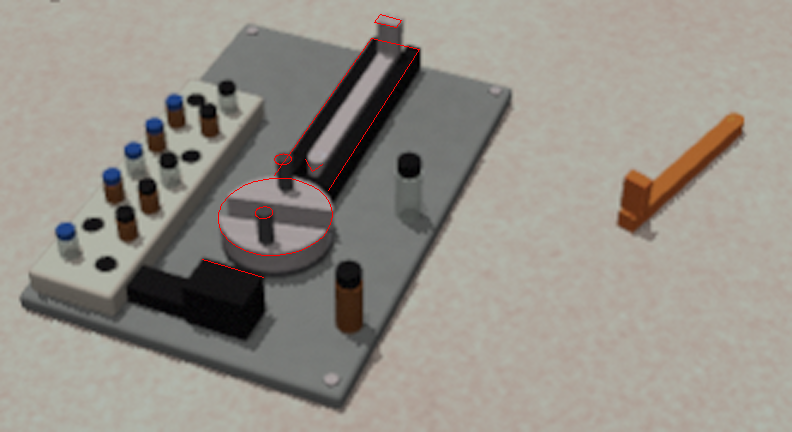

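```bash
cat > turn.py <<'E'
from geo import *
q=np.load("q.npy"); th0=q[3]
def pose(th,off,z):
    r=np.array([np.cos(th),np.sin(th)]);t=np.array([-r[1],r[0]])
    p=.024*r-off*t
    yaw=th+q[2]-np.pi
    return d2w([p[0],p[1],z],q)[0].tolist(),[-np.pi/2,0,float(yaw)]
E
python3 - <<'E'
from turn import *
manip.grip(0.0,20)
p,o=pose(th0,.025,.12); print(p,o); manip.move_to(p,o)
p,o=pose(th0,.025,.044); print(manip.move_l(p,rate=.1,until_force=8))
print(manip.read_time_s(),manip.read_joint_pos(),manip.read_eef_pos())
for c in("side","top"): cv2.imwrite(f"pics/{c}1.png",manip.grab_frame(c)[:,:,::-1])
a=cv2.imread("pics/side1.png")[170:350,150:480]; cv2.imwrite("pics/side1z.png",cv2.resize(a,(792,432)))
E
```

```text
[0.5365966985146448, 0.08435273592357771, 0.12] [-1.5707963267948966, 0, -1.2933223813980061]
False
5.0417 [1.10129317e-01 2.08986417e-01 2.04935888e+00 3.34688634e-06
 8.82126262e-01 1.40334459e+00] [0.53725864 0.08446097 0.04454209]
```

View pics/side1z.png

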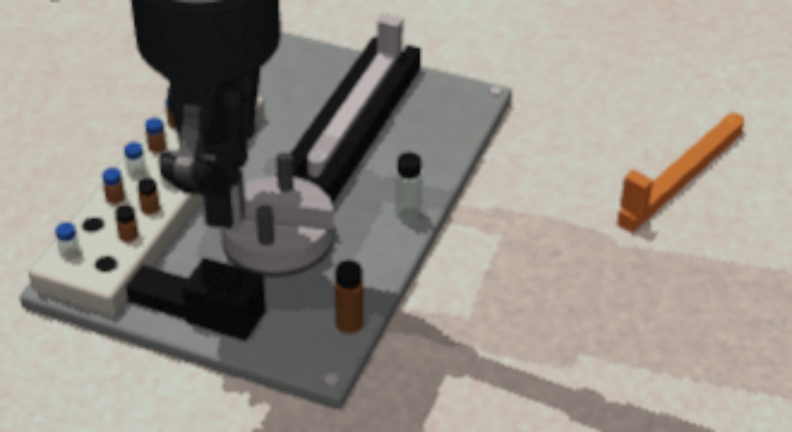

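The closed fingertips are just behind stud_a (stud at about (265,215) in the zoom) and clear of everything else. Next I'll push along the arc.

```bash
cat >look.py <<'E'
from geo import *
def look(n):
    for c,(x,y,w,h),s in(("side",(150,170,330,180),2.4),("top",(220,150,200,150),4)):
        a=manip.grab_frame(c)[y:y+h,x:x+w,::-1]; cv2.imwrite(f"pics/{c}{n}z.png",cv2.resize(a,None,fx=s,fy=s,interpolation=cv2.INTER_CUBIC))
E
python3 - <<'E'
from turn import *
from look import look
p,o=pose(th0,.016,.044); print(manip.move_l(p,rate=.05,until_force=15))
for th in np.linspace(th0,np.pi-.06,7)[1:]:
    p,o=pose(th,.016,.044); hit=manip.move_l(p,rate=.03,rot=o,until_force=20); print(round(th,2),hit,np.round(manip.read_wrist_force(),1))
    if hit: break
p,o=pose(th,.024,.044); manip.move_l(p,rate=.08)
p[2]=.16; p[0]-=.0; manip.move_l(p,rate=.2)
print(manip.read_time_s()); look(2)
E
```

```text
False
1.99 False [ 0.8 -0.8 -0.2]
2.21 False [1.4 0.6 0. ]
2.43 False [1.3 0.8 0.8]
2.65 False [ 0.9  1.5 -1. ]
2.86 False [0.3 0.6 0.3]
3.08 False [ 0.1  0.4 -0.9]
8.6583
```

View pics/side2z.png

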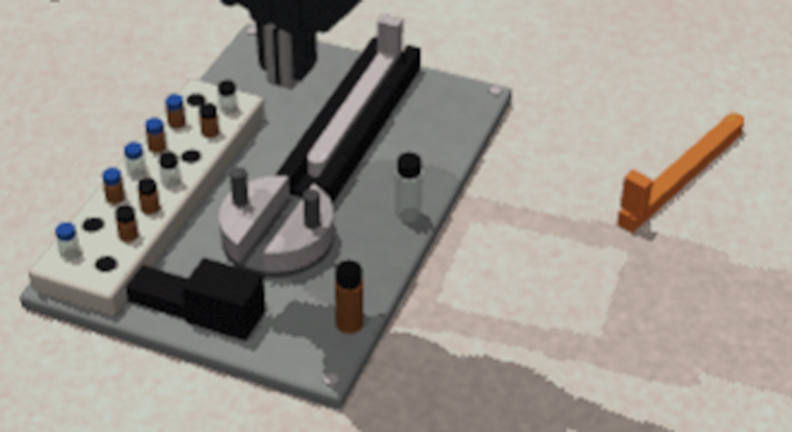

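View pics/top2z.png

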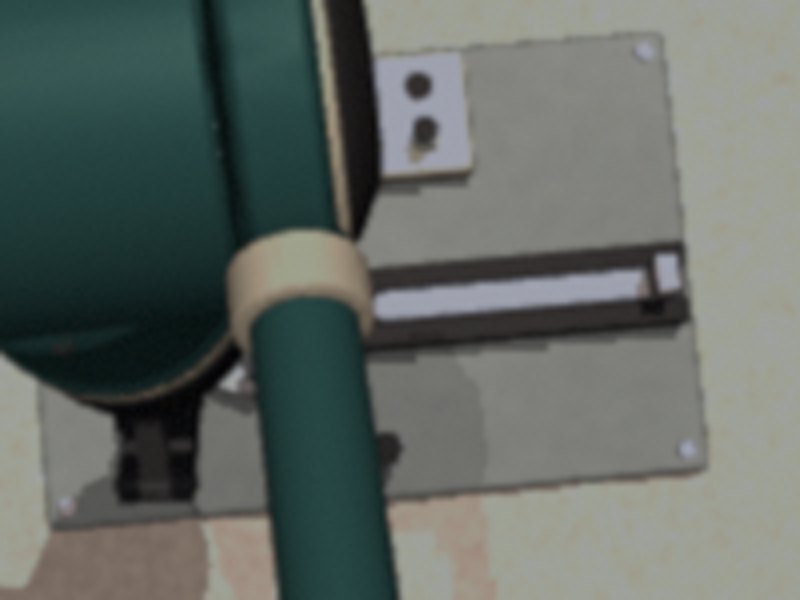

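The disc now looks nearly aligned in the side view (slot running from about (243,255) to (297,192) in the zoom), but the arm hides it from the top camera. I'll move over the tab start position and measure the angle.

```bash
python3 - <<'E'
from turn import *
from look import look
o=[-np.pi/2,0,float(q[2])]
p=d2w([0,q[4]-.128-.005-.011-.014,.12],q)[0].tolist(); manip.move_to(p,o)
print(manip.read_time_s(),p); look(3)
E
```

```text
9.7083 [0.5342279241533445, -0.15614791205721323, 0.12]
```

View pics/side3z.png

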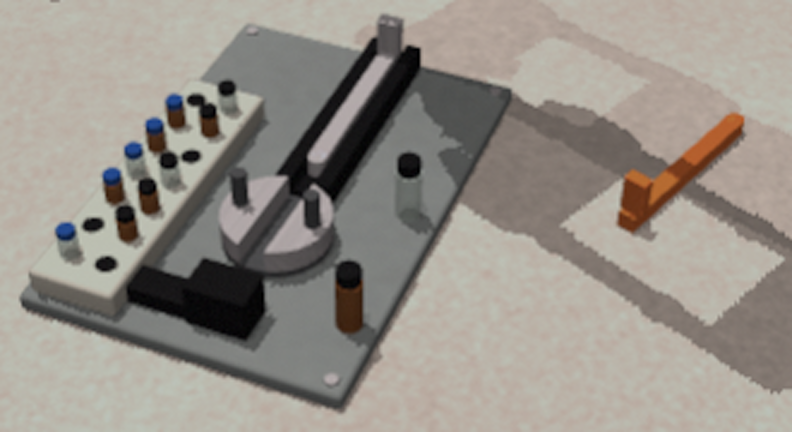

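View pics/top3z.png

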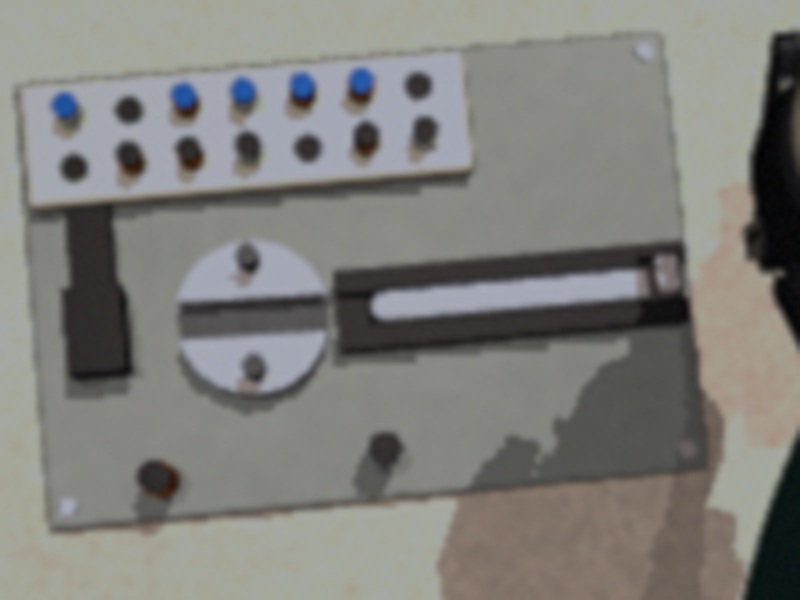

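In the top view the slot slopes 4.3° in the image and the lane about 4.8°. By the studs the error is about 0.03 rad, inside the 0.1 rad tolerance, so I'll push the bar.

```bash
python3 - <<'E'
from turn import *
from look import look
P=lambda y,z=.037:d2w([0,y,z],q)[0].tolist()
y0=q[4]-.128-.016-.014
print(manip.move_l(P(y0),rate=.1,until_force=6))
h=manip.move_l(P(-.105),rate=.06,until_force=9); print(h,manip.read_eef_pos(),manip.read_wrist_force())
if not h:
    h=manip.move_l(P(-.074),rate=.04,until_force=9); print(h,manip.read_eef_pos(),manip.read_wrist_force())
if not h:
    h=manip.move_l(P(-.058),rate=.02,until_force=8); print(h,manip.read_eef_pos(),manip.read_wrist_force())
e=manip.read_eef_pos(); c,s=np.cos(q[2]),np.sin(q[2]); d=np.array(e[:2])-q[:2]; print("deck xy",c*d[0]+s*d[1],-s*d[0]+c*d[1],manip.read_time_s())
look(4)
E
```

```text
False
False [ 0.52623809 -0.05019242  0.0366654 ] [-0.21366462 -0.55417887  0.69655718]
False [ 0.52444134 -0.0192444   0.03701308] [-0.0009319  -0.43082825  0.73280751]
True [ 0.52370195 -0.01022681  0.03682697] [ 0.82090799 -2.13977094  1.22726686]
deck xy -6.130611126471588e-05 -0.06481098592665714 14.1917
```

View pics/side4z.png

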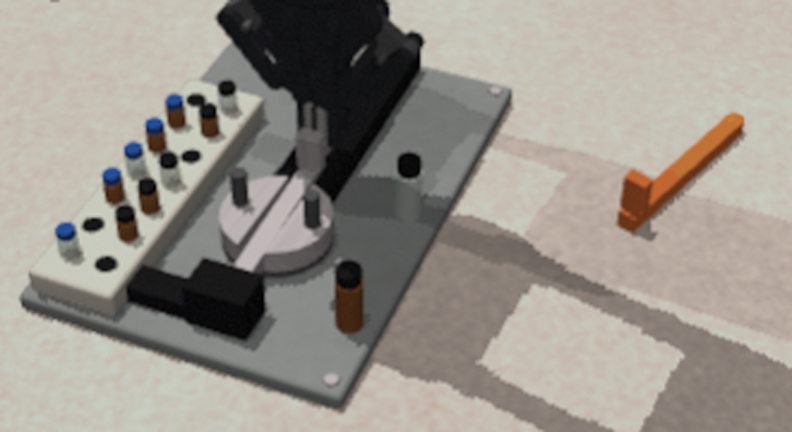

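View pics/top4z.png

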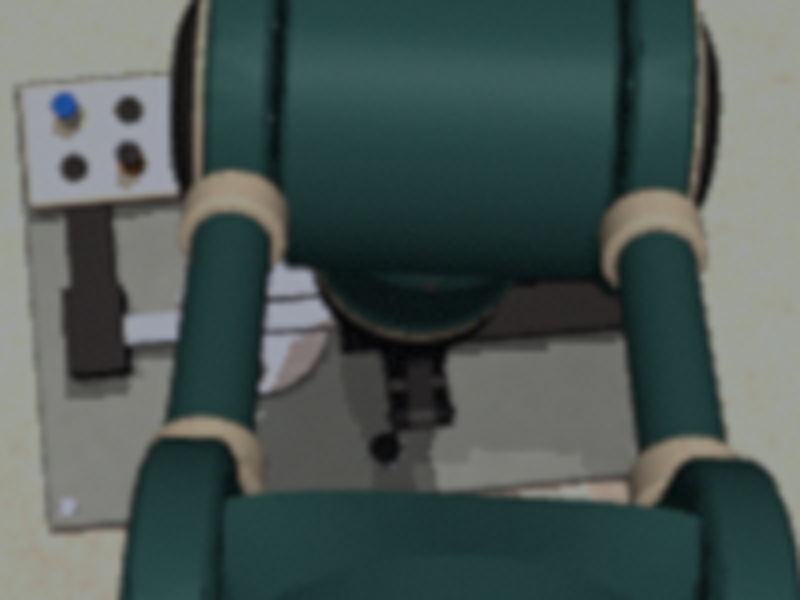

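The bar is through the disc, and the stop came at deck y −64.8 mm (nominal −66). The force fell off after the stop, so I'll press once more to confirm it is seated, then withdraw.

```bash
python3 - <<'E'
from turn import *
from look import look
P=lambda y,z=.037:d2w([0,y,z],q)[0].tolist()
def dk():
    e=manip.read_eef_pos(); c,s=np.cos(q[2]),np.sin(q[2]); d=np.array(e[:2])-q[:2]; return round(-s*d[0]+c*d[1],5)
h=manip.move_l(P(-.056),rate=.01,until_force=10); print(h,dk(),manip.read_wrist_force())
manip.pause(.2); print(dk(),manip.read_wrist_force())
manip.move_l(P(-.090),rate=.06)
manip.move_l(P(-.090,.13),rate=.15)
p=d2w([0,-.25,.2],q)[0].tolist(); manip.move_to(p,[-np.pi/2,0,float(q[2])])
print(manip.read_time_s()); look(5)
print(manip.find_in("bar_tab","top")[:2], proj("top",d2w([0,-.05,.045],q)))
E
```

```text
True -0.06484 [ 0.13586499 -1.57173905  1.75248947]
-0.06487 [ 1.82795141 -0.82002896  0.48849101]
16.975
[{'at': [284.3, 228.4], 'p': 0.94}, {'at': [283.6, 226.4], 'p': 0.61}] [[311.50993865 226.07746873]]
```

View pics/side5z.png

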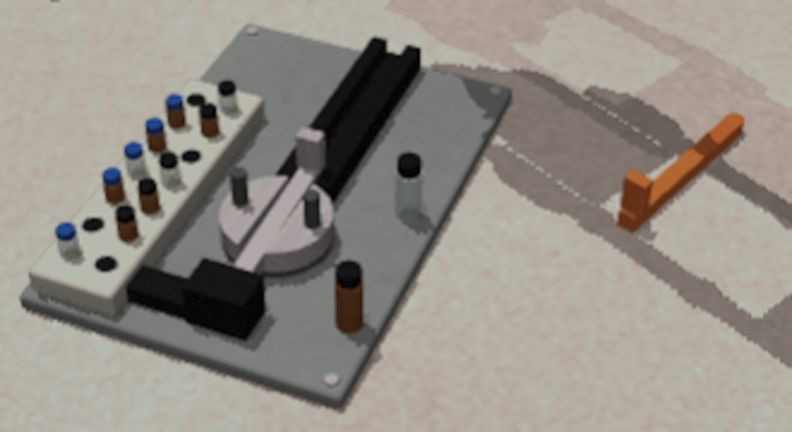

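View pics/top5z.png

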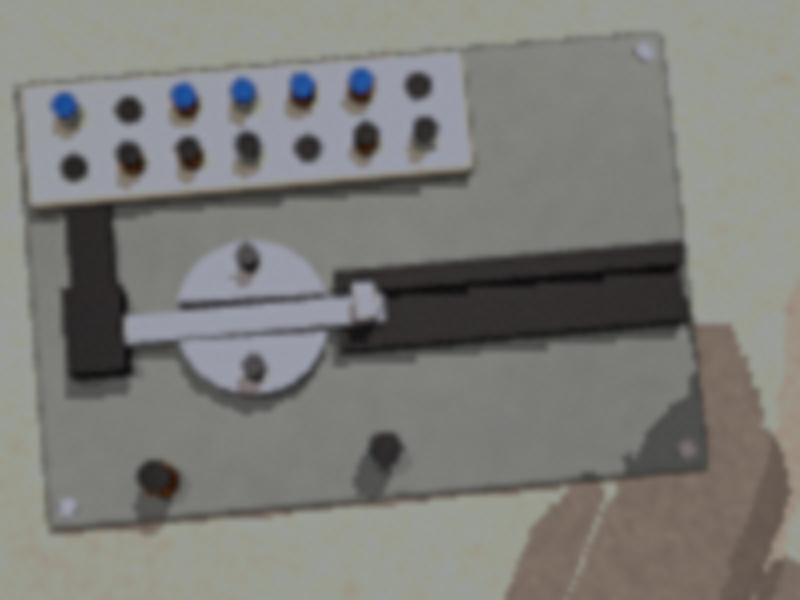

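The pictures show the tab at about (366,300) in the zoom, next to the lane end. The nose is in the keeper, and the vials and the orange part are where they were. Both presses stopped at the same place, so I'm handing in.

```bash
python3 - <<'E'
from geo import *
q=np.load("q.npy"); print(proj("top",d2w([0,-.05,.058],q)))
manip.hand_in(); print(manip.read_time_s())
E
```

```text
[[311.62094994 225.03136177]]
the job is handed in; nothing more can be done
the job is handed in; nothing more can be done
```

The tray is locked as far as my checks show, and the job was handed in at about 17 s of the 48 s allowed; no verdict is reported.

- **Disc:** I pushed stud_a about 1.3 rad counter-clockwise with closed fingertips. The slot ended about 0.03 rad or less from the lane line, inside the 0.1 rad tolerance.
- **Bar:** I pushed the tab until it met the stop. A second, slower press stopped on force at the same spot, deck y −64.8 mm, against −66 mm expected from the tool geometry. That is within my roughly 2 mm measuring error.
- **Final pictures:** The tab is at about (311.1, 224.6) px, against (311.6, 225.0) predicted for fully home. The bar lies flat through the slot with its nose in the keeper. Both loose vials and the orange look-alike have not moved, and the robot is clear.

**Disagreements:**
- The wrist force read only 1–2 N just after each stop, so holding pressure was not confirmed.
- The network's `bar_tab` detection in the last top picture was at (284, 228), on the disc. I ignored it because the tab is plainly visible elsewhere.

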